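# Clamp a circuit module in the bench test jig and hold the lever

### The job

On the test jig, first slide the loose green-topped module along its channel until it butts flush against the blue contact block; then flip the red safety catch all the way over, away from the lever. Last, take the spring-loaded lever by its black grip and pull it towards the front of the jig as far as it goes, so that its orange foot presses on the seated module, and finish while still holding it there: do not let go. Leave the jar, spool, black slab and screwdriver where they are.

Things in the scene. Friction and masses are not known exactly. Their poses are not given: they have to be found in the camera images.
- jig: Fixed test jig: aluminium base 200 x 340 x 20 mm (x, y, z), origin at the centre of its underside; its -x side is the front and faces the robot, more or less. 'jig' below means this frame, in mm. Two grey posts at jig (60, -50) and (60, 60), tops at z 85, carry the lever; one at (0, -154), top at z 98, carries the catch.
- dock_face (a point): Middle of the face (58 mm wide) of the fixed blue contact block that looks to jig +y, at jig (-30, 12, 30); axes as the jig's; the block's top is at z 48. The module's channel starts at this face and runs to jig +y up to y 170, where it is open: centred on x = -30, 49 mm wide between rails 8 mm wide and 8 mm tall.
- module: Loose module: black carrier 46 x 80 x 20 mm (x, y, z) with a green circuit board on top, about 120 g, origin at the centre of its underside, axes about parallel to the jig's. It lies on the base (its top 40 mm above the table) in the channel, at first 28 to 50 mm short of the contact block; push it to jig -y to close the gap.
- module_end (a point): Middle of the module's end face that must meet the contact block (module frame 0, -40, 10 mm). Flush: this point coincides with dock_face.
- catch (a joint): Angle (rad) of the red safety catch about its hinge: 0 = lying level in front of the lever and blocking it (start), 1.57 = upright, 2.6 = flipped fully over to the jig's -y side (stop). It turns easily (60 g) and is held only by gravity: let go past about 1.85 it falls on over by itself, below about 1.3 it falls shut.
- catch_hinge (a point): Point on the catch's hinge axis, at jig (0, -145, 100); the axis is the jig's x.
- catch_grip (a point): Where to take the catch: centre of its bar, 86 mm from the hinge. The bar is 16 mm wide (jig x), 10 mm thick and 100 mm long, from the hinge to jig +y when closed. A side finger (12 mm wide) leaves it 55 mm from the hinge to jig +x, up to x = 64, in front of the lever. Pinched across its width, the bar can turn between the finger pads.
- lever (a joint): Angle (rad) of the lever about its shaft: 0 = handle leaning 0.35 rad back (jig +x; start), 0.6 = end stop, fully pulled, handle leaning 0.25 rad forward. It springs back if let go; the pull at the handle is about 3 N at first, 6 N just before the foot meets the module (at about 0.52) and about 11 N at the stop. While the catch is closed it cannot be pulled.
- lever_axis (a point): Point on the lever's shaft axis right under the handle, at jig (60, -90, 65); the axis is the jig's y.
- grip: The lever's black grip: a cylinder 28 mm in diameter, 34 mm long along jig y, that turns freely on the end of the lever's 12 mm steel rod. Origin at its centre, 130 mm from lever_axis; y as the jig's. Pinched from above by its two end faces it follows the lever's swing.
- foot: Sprung foot with an orange tip 16 mm in diameter, at the end of the lever's other arm (arm 90 mm long, jig y = 27 mm). Origin on the arm, the tip's face 32 mm below along -z. With the lever at rest its tip is about 90 mm above the table; it comes down on the module's end next to the contact block when the lever is pulled, gives up to 12 mm and presses with about 6 N at full pull.
- flux_jar: Bystander: small amber jar, 44 mm in diameter, 55 mm tall, behind the jig. Origin at the centre of its base.
- solder_spool: Bystander: metal spool 52 mm in diameter, 36 mm tall, behind the jig. Origin at the centre of its base.
- dead_slab: Bystander: black slab 72 x 150 x 9 mm lying to the jig's +y side. Origin at the centre of its underside.
- driver: Bystander: screwdriver with an orange handle, 160 mm long, lying to the jig's -y side.
Not all that is in view belongs to the job. Several things have the shape of the module; the one meant has the colours described above.

How it is judged:
By the outcome, as a careful person would: the job done as asked, in the order asked, and still so for the second after the job is handed in, while the arm keeps its last pose, push and grip.
It also fails if it takes over 62 s, if anything falls off the work surface, if the arm or the gripper's body presses on something with over 40 N, if the wrist force passes 120 N, or if a joint passes its speed limit or range.

### The arm

A 6-joint arm with a two-finger parallel gripper is mounted at the origin on the work surface. World frame = base frame: x ahead of the robot, y to its left, z up, the work surface at z = 0. Lengths are in mm, angles in degrees, forces in N, time in s.
With the tool pointing down it reaches from about 325 to 850 mm from the base axis. Payload 4.4 kg.
Tool frame: the origin (TCP) lies on the mounting face of the last link; the fingertips stand 199 mm ahead of it and the grasp point (between the pads) lies 180 mm ahead of it; z points along the fingers, y is the direction in which the jaws open and shut (so a half turn about z gives the same grasp; the last joint's range is limited). The gripper opens to 94 mm and grips with 3 to 60 N. Pads are 16 mm wide; open, the fingers measure 119 mm over their backs; the gripper's body (75 mm by 177 mm) begins 78 mm behind the grasp point.
Start: joints at [-85.743, 11.837, 88.321, -0, 79.842, -8.623], TCP at [128.161, -560.539, 404.647] pointing down, gripper open.
Joint ranges: [-156.59, 156.59], [-49.26, 127.26], [12.9, 141.05], [-63.56, 243.56], [4.71, 150.69], [-161.64, 161.64]. Speed limits (degrees/s): [159.86, 159.86, 180, 180, 180, 180].

### API

Orientations are given as [roll, pitch, yaw] about the fixed x, y, z axes, in that order (R = Rz(yaw) Ry(pitch) Rx(roll)).
In Python, from station import telemetry, snapshot, ticket gives the robot as it stands. The module is installed in compiled form; this text tells all that it offers.
- The arm moves only by the shell command python3 -m handwheel 'ROWS' [OPENING] [FORCE]. ROWS is JSON, one flat list of numbers, 4 for each row, row after row: the shift along the tool's x, y, z in m, then the turn about the tool's z in degrees. A call has 1 to 8 rows; each row is the pose to reach, as a shift and turn from the pose commanded when the call began, along the tool's axes at that moment; what a row does not reach only later rows make up. A row lasts 1/10 s, in which the tool goes at most 50 mm and 8.59 degrees, less where a joint would pass 70% of its speed; a pose out of reach is approached as far as the arm can. A call with a gripper value outside its range is refused whole. OPENING is the finger opening in m, from 0 to 0.094, set as the call begins (- or left out, the last holds). The fingers move at their own pace and stop on an object; FORCE is the grip in N (left out, the last holds). Time passes only in rows, so rows that repeat a pose let the fingers close. It gives the time, the measured TCP pose, the force and the opening at its end, in the units of the state.
- telemetry.sense(): the state, without advancing time (a new reading comes with each control period).
- snapshot(name): name is "scene" or "top" or "wrist"; returns a dict with "frame" (400x640x3 uint8, red, green, blue), "camera_matrix" (3x3 intrinsics, pixels), "k1" (the pictures are not rectified: a ray, as slopes to the right and down, at radius r is drawn at 1 + k1 r^2 times it, then the intrinsics apply), "cam_to_world" (4x4, takes a point from camera to world coordinates). Camera axes: x right, y down, z forward; pixel columns grow to the right and rows downward; lengths in mm; the calibration is good to about 2 mm. A picture is of the moment at which its call begins. There is no depth.
- ticket.job_done(): hands the job in, once; it reports no verdict.
The state is a dict: "t": time; "joint_pos": joint angles; "dq": joint speeds; "tau": joint torques, N m; "position": TCP position; "tool_rot": TCP orientation; "wrist_force": force on the tool from outside, world axes, zero at the start; "moment": the same for the moment, N m; "gripper_width": opening from 0.0 (shut) to 1.0 (fully open).
Only numpy, scipy, OpenCV 4.12 (cv2) and the standard library are available. Lean on these libraries where they do the work, as an engineer would, in place of code of your own. Each camera call takes 0.05 s, during which the arm holds its last target.

## Working session

There is one attempt and no reset: what is moved stays moved. The work goes in short steps, Python scripts to look and compute and a shell command to move; the robot and the scene stay as the last step left them, time stands still between calls to the robot, and variables do not carry over. Pictures are saved under pics/ and viewed, and the job is handed in when it is done.

```bash
mkdir -p pics && ls && python3 - <<'E'
from station import telemetry, snapshot
import cv2
s=telemetry.sense()
print(s)
for n in("scene","top","wrist"):
    d=snapshot(n); cv2.imwrite(f"pics/{n}0.png",d["frame"][:,:,::-1]); print(n,d["camera_matrix"].tolist(),d["k1"],d["cam_to_world"].round(3).tolist())
E
```

```text
pics
{'t': 0.0, 'joint_pos': array([-8.57439042e+01,  1.18848089e+01,  8.84047950e+01, -7.14134182e-04,
        7.98409581e+01, -8.62129110e+00]), 'dq': array([ 0.00120604, -0.02661144, -0.02845929,  0.05754467, -0.02599059,
       -0.04648634]), 'tau': array([ 2.11999875e-03, -3.70880485e+01, -2.81415904e+01,  7.00005563e-02,
        3.61565407e-02, -1.57168161e-04]), 'position': array([ 128.12455776, -560.17258552,  403.4847893 ]), 'tool_rot': array([-1.79870808e+02, -1.88768787e-02,  1.28774924e+01]), 'wrist_force': array([ 0.31734991, -0.25899233,  0.65527178]), 'moment': array([-0.01399529,  0.01494479, -0.0149408 ]), 'gripper_width': 0.9972793420506416}
scene [[372.92378614438513, 0.0, 318.1275542861114], [0.0, 372.92378614438513, 191.1263704131158], [0.0, 0.0, 1.0]] -0.01579299664176118 [[0.335, 0.507, -0.794, 1336.825], [0.942, -0.201, 0.269, -259.543], [-0.023, -0.838, -0.545, 667.694], [0.0, 0.0, 0.0, 1.0]]
top [[378.36866336745584, 0.0, 317.9002711513939], [0.0, 378.36866336745584, 197.14421824453785], [0.0, 0.0, 1.0]] -0.02199393517981637 [[0.015, -0.987, 0.162, 355.975], [-0.999, -0.02, -0.029, 35.6], [0.031, -0.162, -0.986, 1215.818], [0.0, 0.0, 0.0, 1.0]]
wrist [[332.3048544555496, 0.0, 320.57140273955577], [0.0, 332.3048544555496, 196.97242495094343], [0.0, 0.0, 1.0]] -0.028136215367193063 [[0.223, -0.937, -0.267, 206.588], [-0.975, -0.215, -0.059, -541.795], [-0.002, 0.274, -0.962, 384.332], [0.0, 0.0, 0.0, 1.0]]
```

View pics/scene0.png

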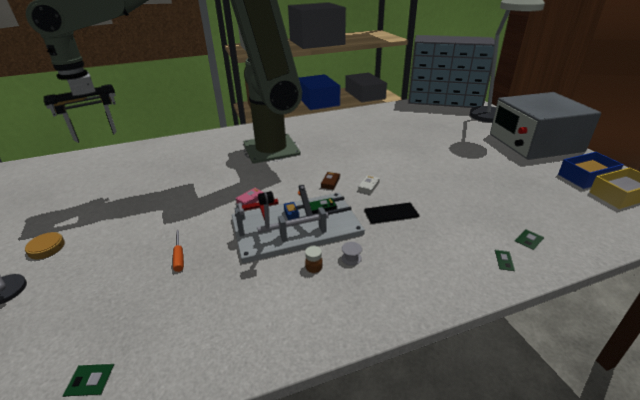

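View pics/top0.png

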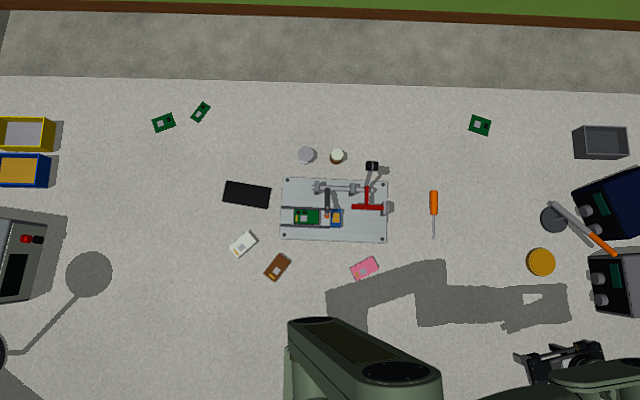

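View pics/wrist0.png

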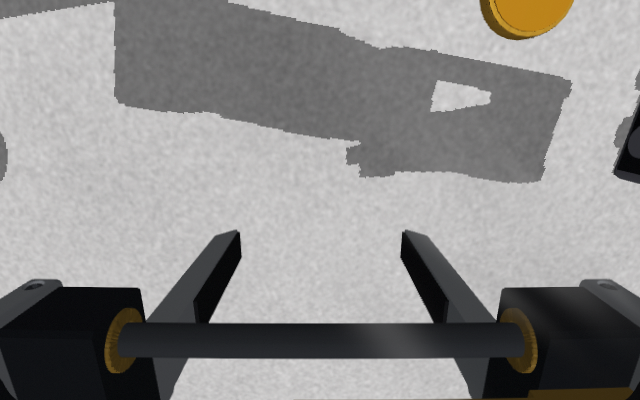

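The top view shows the jig around px (281–388, 177–243), the module (green) near (307,216), the blue block near (336,216), the catch near (368,200) and the grip near (372,166). I'll zoom in next.

```bash
cat > h.py <<'E'
import numpy as np, cv2
from station import telemetry, snapshot
def cam(n):
    d=snapshot(n); return d
def ray(d,uv):
    K=d["camera_matrix"];k=d["k1"]
    uv=np.array(uv,float).reshape(-1,1,2)
    p=cv2.undistortPoints(uv,K,np.array([k,0,0,0,0.]))[:,0]
    T=d["cam_to_world"]; v=np.c_[p,np.ones(len(p))]@T[:3,:3].T
    return T[:3,3],v
def onz(d,uv,z):
    o,v=ray(d,uv); return o+v*((z-o[2])/v[:,2])[:,None]
def proj(d,P):
    T=d["cam_to_world"]; q=(np.array(P,float).reshape(-1,3)-T[:3,3])@T[:3,:3]
    s=q[:,:2]/q[:,2:]; s=s*(1+d["k1"]*(s**2).sum(1,keepdims=True))
    K=d["camera_matrix"]; return s*[K[0,0],K[1,1]]+K[:2,2]
def crop(d,name,x0,y0,w,h,f):
    im=d["frame"][y0:y0+h,x0:x0+w,::-1]
    cv2.imwrite("pics/"+name,cv2.resize(im,None,fx=f,fy=f,interpolation=cv2.INTER_NEAREST))
E
python3 - <<'E'
from h import *
d=cam("top"); crop(d,"topz.png",260,150,160,110,5)
d=cam("scene"); crop(d,"scenez.png",215,170,160,110,5)
E
```

```text
(no output)
```

View pics/topz.png

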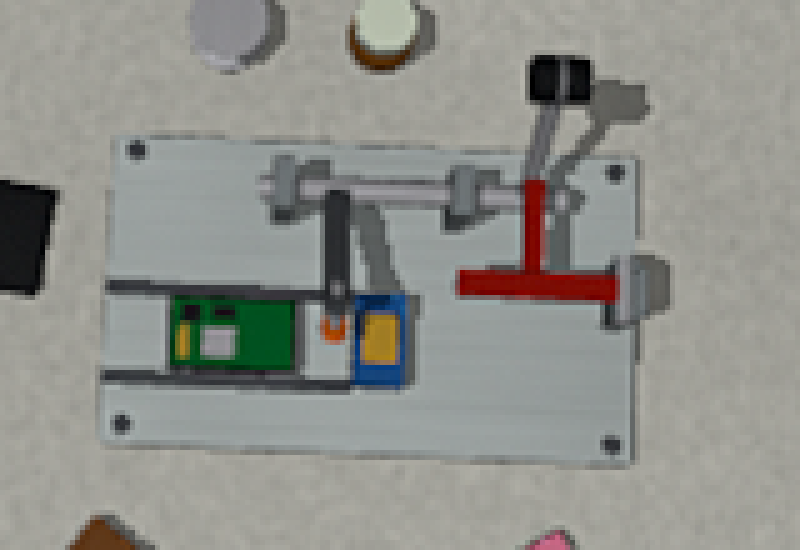

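View pics/scenez.png

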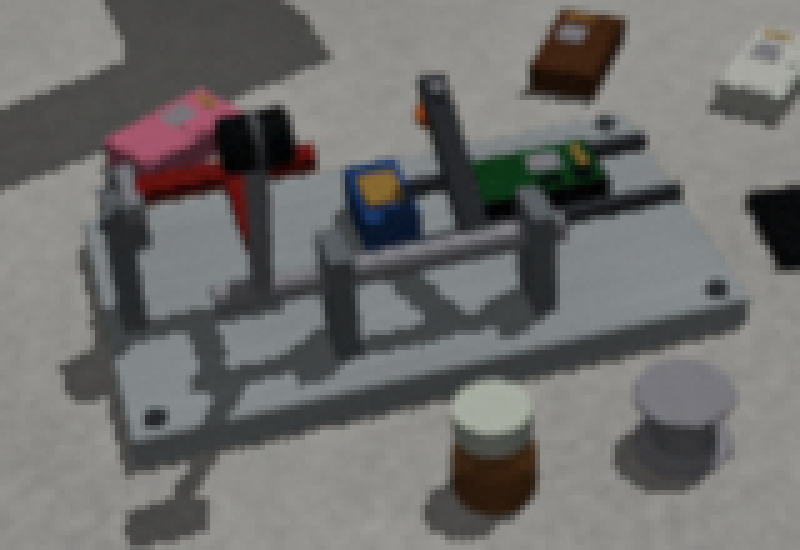

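```bash
cat >> h.py <<'E'
def jw(P,pose):
    x,y,a=pose; P=np.array(P,float).reshape(-1,3); c,s=np.cos(a),np.sin(a)
    return np.c_[x+c*P[:,0]-s*P[:,1], y+s*P[:,0]+c*P[:,1], P[:,2]]
def wj(P,pose):
    x,y,a=pose; P=np.array(P,float).reshape(-1,3); c,s=np.cos(a),np.sin(a)
    dx,dy=P[:,0]-x,P[:,1]-y
    return np.c_[c*dx+s*dy,-s*dx+c*dy,P[:,2]]
E
python3 - <<'E'
from h import *
from scipy.optimize import least_squares
C=[(100,170,20),(100,-170,20),(-100,-170,20),(-100,170,20)]
t=cam("top"); s=cam("scene")
ut=np.array([(115,137),(637,157),(632,465),(101,445)])/5+[260,150]
us=np.array([(747,303),(130,447),(88,222),(620,118)])/5+[215,170]
print(onz(t,ut,20).round(1)); print(onz(s,us,20).round(1))
f=lambda q,A=1,B=1: np.r_[(proj(t,jw(C,q))-ut).ravel()*A,(proj(s,jw(C,q))-us).ravel()*B]
for A,B in((1,0),(0,1),(1,1)):
    r=least_squares(f,[550,0,0],args=(A,B)); print(r.x.round(4),np.degrees(r.x[2]),r.fun.round(1))
q=r.x
# checks
chk={'dock':(-30,12,48),'grip':(60-130*-np.sin(.35),-90,65+130*np.cos(.35)),'catchgrip':(0,-59,100),'finger end':(64,-90,100),'hinge':(0,-145,100),'tip':(-30,27,90)}
for k,P in chk.items():
    w=jw(P,q); print(k,w.round(1),'topz',((proj(t,w)-[260,150])*5).round(),'scz',((proj(s,w)-[215,170])*5).round())
# module
im=t["frame"][:,:,::-1]; hsv=cv2.cvtColor(im,cv2.COLOR_BGR2HSV)
m=cv2.inRange(hsv,(45,120,40),(80,255,255)); m[:,:285]=0;m[:,340:]=0;m[:200]=0;m[235:]=0
c=max(cv2.findContours(m,0,2)[0],key=cv2.contourArea); b=cv2.minAreaRect(c);print(b)
print(wj(onz(t,cv2.boxPoints(b),40),q).round(1))
uu=np.array([(168,295),(305,297),(303,372),(168,370)])/5+[260,150]
print(wj(onz(t,uu,40),q).round(1))
E
```

```text
[[ 615.1  114.5   20. ]
 [ 609.3 -224.    20. ]
 [ 410.3 -217.9   20. ]
 [ 417.4  117.4   20. ]]
[[ 626.4  111.    20. ]
 [ 618.  -225.1   20. ]
 [ 419.2 -215.7   20. ]
 [ 431.5  116.1   20. ]]
[ 5.131135e+02 -5.254880e+01 -2.000000e-02] -1.1452389297511278 [-0.3 -0.4  0.1 -0.1  0.8  0.2 -0.7  0.3 -0.  -0.  -0.  -0.  -0.  -0.
 -0.  -0. ]
[ 5.225163e+02 -5.295580e+01 -3.150000e-02] -1.8068724674189924 [ 0.  -0.   0.  -0.   0.  -0.  -0.  -0.   1.1  0.1 -0.4 -0.1 -1.5 -0.1
  0.8 -0.8]
[ 5.164564e+02 -5.232870e+01 -2.450000e-02] -1.4036057363097412 [-0.2 -1.7  0.2 -0.9  0.6 -0.6 -0.8 -1.1  0.4 -1.6 -0.2 -1.5 -1.7 -1.
 -0.1 -2. ]
dock [[486.8 -39.6  48. ]] topz [[355. 335.]] scz [[406. 182.]]
grip [[ 618.8 -144.9  187.1]] topz [[560.  77.]] scz [[254. 139.]]
catchgrip [[ 515.  -111.3  100. ]] topz [[481. 280.]] scz [[288. 159.]]
finger end [[ 578.2 -143.9  100. ]] topz [[534. 178.]] scz [[255. 239.]]
hinge [[ 512.9 -197.3  100. ]] topz [[623. 287.]] scz [[128. 191.]]
tip [[487.1 -24.6  90. ]] topz [[334. 326.]] scz [[427. 116.]]
((306.0, 216.0), (14.0, 24.0), 90.0)
[[ -9.1 128.   40. ]
 [ -5.8  52.9  40. ]
 [-49.7  51.2  40. ]
 [-52.9 125.8  40. ]]
[[ -9.1 129.2  40. ]
 [ -6.6  43.4  40. ]
 [-53.8  42.9  40. ]
 [-56.1 126.9  40. ]]
```

The two far views disagree by about 9 mm along x. I'll move the wrist camera over the jig for a closer measurement.

```bash
python3 -m handwheel '[0.02,-0.017,-0.02,1, 0.05,-0.042,-0.04,3, 0.084,-0.071,-0.066,5, 0.118,-0.1,-0.066,7, 0.152,-0.129,-0.066,9, 0.186,-0.157,-0.066,11, 0.22,-0.186,-0.066,13, 0.25,-0.211,-0.066,14.3]' 0.094 20 && python3 -c "
from h import *
s=telemetry.sense();print(s['t'],s['position'],s['tool_rot'])"
```

```text
t: 1.15
position: [325.6, -297.2, 470.9]
tool_rot: [180.0, -0.0, -1.5]
wrist_force: [0.2, -0.3, 1.1]
gripper_width: 1.004
1.15 [ 325.58834105 -297.20782771  470.89812742] [ 1.79977789e+02 -4.04083841e-02 -1.46753299e+00]
```

```bash
python3 -m handwheel '[0.02,-0.028,0,0, 0.045,-0.063,0,0, 0.072,-0.1,0,0, 0.1,-0.14,0,0, 0.128,-0.18,0,0, 0.156,-0.218,0,0, 0.172,-0.241,0,0, 0.178,-0.25,0,0]' && python3 -m handwheel '[0,0,0,0,0,0,0,0]' && python3 - <<'E'
from h import *
d=cam("wrist"); cv2.imwrite("pics/wrist1.png",d["frame"][:,:,::-1]); print(d["cam_to_world"].round(3).tolist())
E
```

```text
t: 1.95
position: [510.0, -51.4, 470.5]
tool_rot: [-180.0, -0.0, -1.2]
wrist_force: [-0.6, -0.9, -0.1]
gripper_width: 1.001
t: 2.15
position: [508.6, -54.3, 470.5]
tool_rot: [180.0, 0.0, -1.5]
wrist_force: [-0.2, -0.4, 0.1]
gripper_width: 0.999
[[-0.025, -0.961, -0.275, 588.998], [-1.0, 0.025, 0.007, -55.823], [0.0, 0.275, -0.962, 451.162], [0.0, 0.0, 0.0, 1.0]]
```

View pics/wrist1.png

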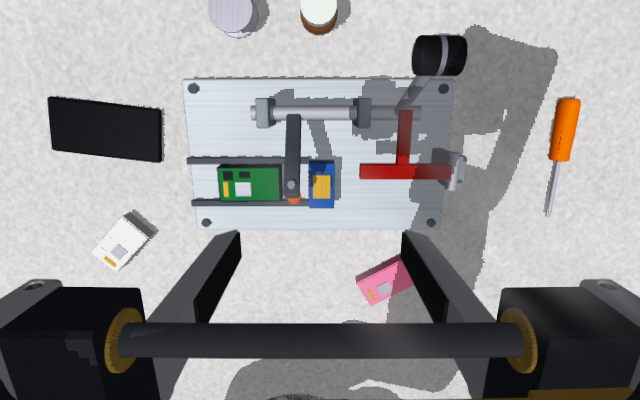

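The wrist view shows the whole jig: base corners near (183,79), (455,80), (443,228) and (196,230), module near (250,183), catch near (405,170), grip near (440,55). I'll zoom in to pick the corners.

```bash
python3 - <<'E'
from h import *
im=cv2.imread("pics/wrist1.png")
for n,x0 in(("wl",175),("wr",320)):
    c=cv2.resize(im[70:240,x0:x0+160],None,fx=5,fy=5,interpolation=cv2.INTER_CUBIC)[:600] if 0 else cv2.resize(im[70:240,x0:x0+160],None,fx=3.5,fy=3.5,interpolation=cv2.INTER_CUBIC)
    cv2.imwrite(f"pics/{n}.png",c)
E
```

```text
(no output)
```

View pics/wl.png

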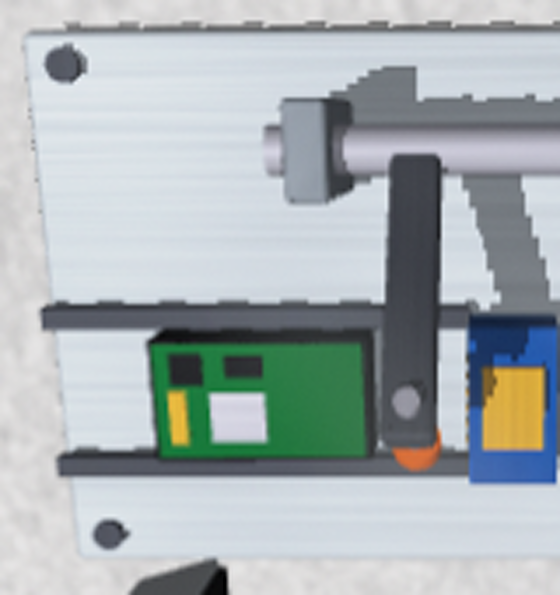

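View pics/wr.png

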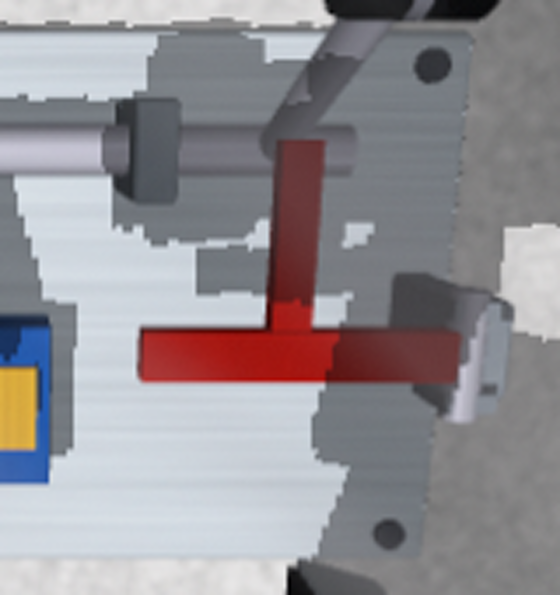

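```bash
python3 - <<'E'
from h import *
from scipy.optimize import least_squares
d=cam("wrist")
L=lambda z:(np.array(z)+.5)/3.5-.5+[175,70]
R=lambda z:(np.array(z)+.5)/3.5-.5+[320,70]
C=[(100,170,20),(100,-170,20),(-100,-170,20),(-100,170,20)]
u=np.r_[L([(25,33)]),R([(472,33),(420,557)]),L([(82,556)])]
print(onz(d,u,20).round(1))
f=lambda q:(proj(d,jw(C,q))-u).ravel()
r=least_squares(f,[515,-52,-.02]);q=r.x
print(q.round(4),np.degrees(q[2]),r.fun.round(1))
w=lambda n,uv,z:print(n,wj(onz(d,uv,z),q).round(1).tolist())
w('block top L',L([(471,328),(471,483)]),48); w('block R',R([(49,320),(49,483)]),48)
w('catch end (y-45,x+-8,z105)',R([(139,328),(139,381)]),105)
w('finger end (64, -96..-84?)',R([(277,141),(325,141)]),105)
w('module green corners',L([(150,343),(366,343),(368,455),(160,458)]),40)
w('module carrier end',L([(375,331),(377,455)]),40)
w('rails z28',L([(41,308),(41,326),(59,456),(59,474)]),28)
im=cv2.imread("pics/wrist1.png")
P=np.array([(60-130*-np.sin(.35),-90,65+130*np.cos(.35))]); print(P,proj(d,jw(P,q)),jw(P,q))
np.save("q.npy",q)
E
```

```text
[[ 621.7  114.2   20. ]
 [ 612.8 -222.5   20. ]
 [ 415.3 -217.8   20. ]
 [ 424.6  118.6   20. ]]
[ 5.181162e+02 -5.181150e+01 -2.590000e-02] -1.4859970425009759 [-1.2 -0.7  1.6 -0.8  0.9  1.  -1.3  1.4]
block top L [[-1.4, 11.2, 48.0], [-58.4, 11.8, 48.0]]
block R [[1.4, -18.7, 48.0], [-58.4, -19.4, 48.0]]
catch end (y-45,x+-8,z105) [[8.8, -43.6, 105.0], [-7.5, -44.1, 105.0]]
finger end (64, -96..-84?) [[63.5, -81.8, 105.0], [63.6, -95.8, 105.0]]
module green corners [[-8.1, 127.0, 40.0], [-8.2, 49.2, 40.0], [-50.1, 49.9, 40.0], [-51.3, 127.0, 40.0]]
module carrier end [[-3.9, 45.9, 40.0], [-50.1, 46.6, 40.0]]
rails z28 [[2.7, 170.1, 28.0], [-4.0, 170.8, 28.0], [-54.0, 169.4, 28.0], [-61.2, 170.2, 28.0]]
[[104.57671497 -90.         187.11845267]] [[438.0612808   55.66556459]] [[ 620.3238125  -144.49321068  187.11845267]]
```

The jig fit agrees with the known features to about 1.5 mm: block face at y≈11.5, catch end at y≈-44, rails at ±1 mm. The module end is at y≈46, so the gap is about 34 mm. I'll push it with closed fingers, with the jaws turned across the channel (yaw +88.5).

```bash
python3 -m handwheel '[-0.004,-0.02,0,-8.5, -0.008,-0.05,0,-17, -0.012,-0.085,0,-25.5, -0.016,-0.12,0.01,-34, -0.02,-0.145,0.03,-42.5, -0.0205,-0.1548,0.05,-51, -0.0205,-0.1548,0.08,-59.5, -0.0205,-0.1548,0.1,-68]' 0 20 && python3 -m handwheel '[0,0,0.02,-8.5, 0,0,0.04,-17, 0,0,0.06,-22, 0,0,0.07,-22,0,0,0.07,-22]'
```

```text
t: 3.05
position: [491.5, 100.8, 369.1]
tool_rot: [-179.9, 0.1, 66.9]
wrist_force: [0.1, -0.4, -0.0]
gripper_width: 0.355
t: 3.55
position: [491.6, 100.7, 299.3]
tool_rot: [-179.8, 0.0, 88.4]
wrist_force: [-0.7, 1.0, -0.3]
gripper_width: 0.004
```

```bash
python3 -m handwheel '[0,0,0.02,0, 0,0,0.045,0, 0,0,0.065,0, 0,0,0.074,0, 0,0,0.074,0]' && python3 - <<'E'
from h import *
q=np.load("q.npy"); s=telemetry.sense(); print(wj(s['position'],q), s['wrist_force'])
d=cam("wrist"); cv2.imwrite("pics/wrist2.png",d["frame"][:,:,::-1])
d=cam("top"); crop(d,"top2.png",260,150,160,110,5)
E
```

```text
t: 4.05
position: [492.2, 101.4, 226.4]
tool_rot: [-179.9, 0.0, 88.5]
wrist_force: [0.4, 0.4, 0.1]
gripper_width: 0.006
[[-29.86520813 152.4477837  226.36022278]] [0.38472806 0.42747739 0.11932687]
```

View pics/wrist2.png

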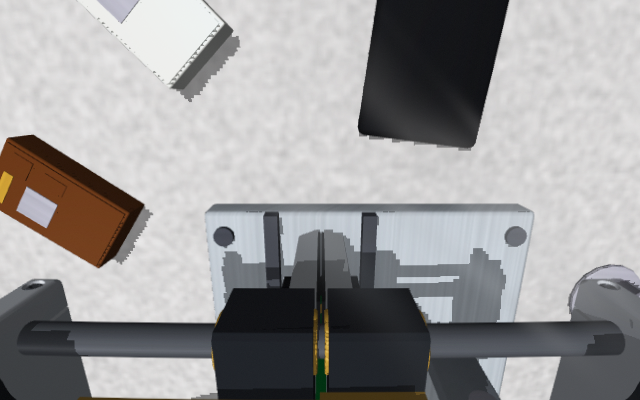

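View pics/top2.png

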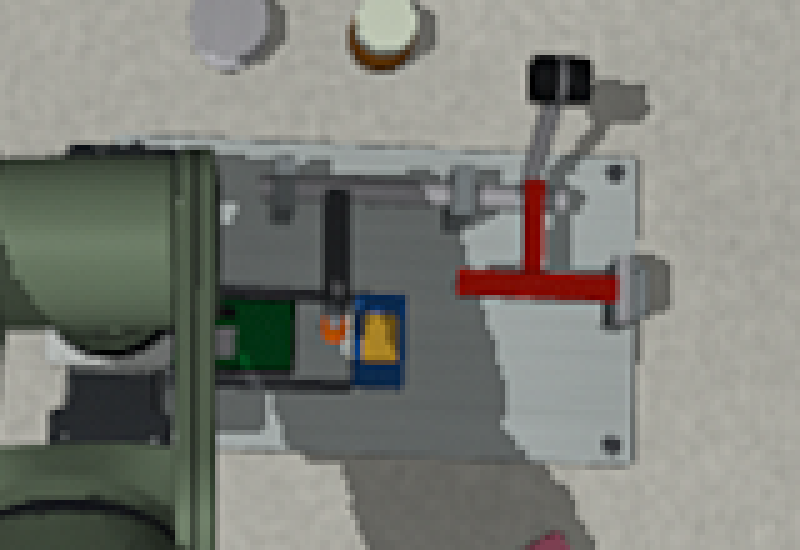

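Fingers are centred in the channel (rails at px 272 and 368) with the spool clear. Pushing toward -y.

```bash
python3 -m handwheel '[-0.008,0,0.001,0, -0.015,0,0.001,0, -0.02,0,0.001,0, -0.025,0,0.001,0, -0.031,0,0.001,0, -0.037,0,0.001,0, -0.043,0,0.001,0, -0.047,0,0.001,0]' && python3 -m handwheel '[-0.001,0,0,0, -0.002,0,0,0, -0.003,0,0,0,-0.003,0,0,0]' && python3 - <<'E'
from h import *
q=np.load("q.npy"); s=telemetry.sense(); print(wj(s['position'],q), s['wrist_force'])
d=cam("top"); crop(d,"top3.png",260,150,160,110,5)
E
```

```text
t: 4.95
position: [491.1, 54.1, 225.6]
tool_rot: [-180.0, -0.0, 88.6]
wrist_force: [-0.3, 2.2, 1.2]
gripper_width: 0.005
t: 5.35
position: [491.0, 51.7, 225.6]
tool_rot: [-180.0, 0.0, 88.6]
wrist_force: [0.1, 0.8, 0.5]
gripper_width: 0.005
[[-29.76038354 102.74194594 225.5716231 ]] [0.06367989 0.77375513 0.47608754]
```

View pics/top3.png

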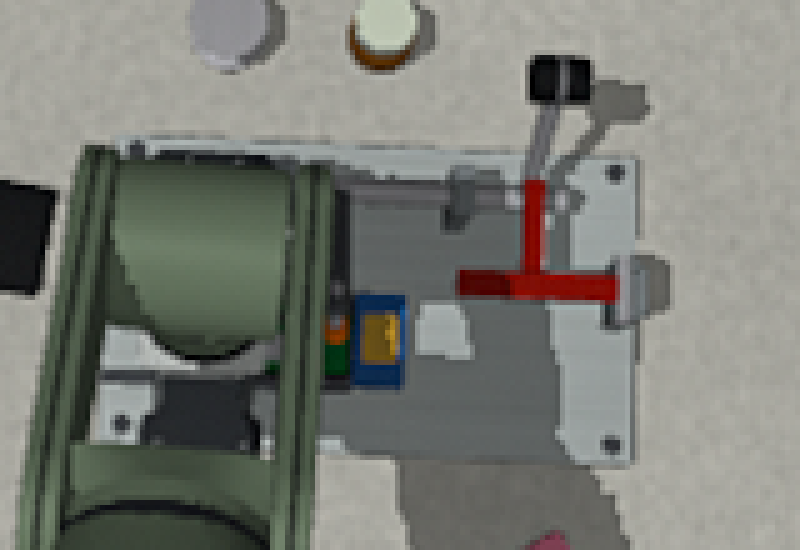

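The module edge is now almost at the block (px ~352 vs 355). I'll creep on until the force rises.

```bash
python3 -m handwheel '[-0.001,0,0,0, -0.002,0,0,0, -0.002,0,0,0]' && python3 -m handwheel '[-0.001,0,0,0, -0.002,0,0,0, -0.002,0,0,0]'
```

```text
t: 5.7
position: [491.0, 50.3, 225.6]
tool_rot: [180.0, -0.1, 88.5]
wrist_force: [0.8, 4.8, 0.2]
gripper_width: 0.005
t: 6.0
position: [490.9, 49.5, 225.6]
tool_rot: [180.0, -0.3, 88.5]
wrist_force: [1.5, 11.0, 0.1]
gripper_width: 0.005
```

```bash
python3 -m handwheel '[0.01,0,0,0, 0.03,0,0,0, 0.035,0,-0.02,0, 0.035,0,-0.06,0, 0.035,0,-0.11,0, 0.035,0,-0.15,0, 0.035,0,-0.175,0, 0.035,0,-0.175,0]' 0.04 10 && python3 - <<'E'
from h import *
q=np.load("q.npy"); s=telemetry.sense(); print(wj(s['position'],q))
d=cam("wrist"); cv2.imwrite("pics/wrist4.png",d["frame"][:,:,::-1])
d=cam("scene"); crop(d,"scene4.png",215,170,160,110,5)
E
```

```text
t: 6.8
position: [493.2, 82.6, 405.4]
tool_rot: [179.4, 0.1, 88.6]
wrist_force: [-0.2, 0.5, 0.1]
gripper_width: 0.423
[[-28.43199249 133.67766463 405.42453735]]
```

View pics/scene4.png

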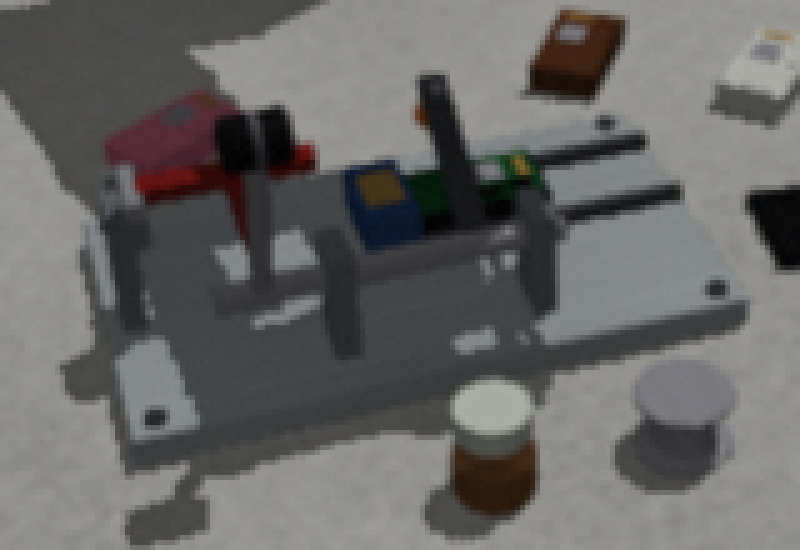

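The module now touches the block in the scene view, with no gap at about (415,205). Next I'll go over the catch and check from the wrist camera on arrival.

```bash
python3 -m handwheel '[-0.01,0.002,0,0, -0.04,0.006,0,0, -0.075,0.012,0,0, -0.115,0.018,0,0, -0.15,0.023,0,0, -0.175,0.027,0,0, -0.19,0.028,0,0, -0.191,0.028,0,0]' 0.04 10 && python3 -m handwheel '[0,0,0,0,0,0,0,0]' && python3 - <<'E'
from h import *
q=np.load("q.npy"); s=telemetry.sense(); print(wj(s['position'],q))
d=cam("wrist"); cv2.imwrite("pics/wrist5.png",d["frame"][:,:,::-1])
E
```

```text
t: 7.7
position: [514.7, -110.7, 398.8]
tool_rot: [-179.8, -0.0, 88.4]
wrist_force: [0.7, 0.4, -0.3]
gripper_width: 0.429
t: 7.9
position: [514.9, -108.0, 400.1]
tool_rot: [-179.9, -0.0, 88.6]
wrist_force: [0.5, 0.3, -0.2]
gripper_width: 0.424
[[ -1.76498405 -56.22864105 400.11788229]]
```

View pics/wrist5.png

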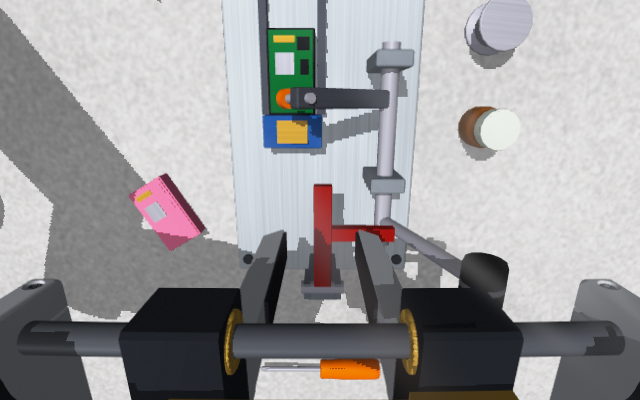

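The module meets the block at about row 114, the catch bar is centred at column 323 between the fingers, and the grip is at (487,275). I'll measure these.

```bash
python3 - <<'E'
from h import *
q=np.load("q.npy"); d=cam("wrist"); s=telemetry.sense(); tj=wj(s['position'],q); print(tj)
im=d["frame"][:,:,::-1].copy()
hsv=cv2.cvtColor(im,cv2.COLOR_BGR2HSV)
m=cv2.inRange(hsv,(0,180,50),(6,255,255))|cv2.inRange(hsv,(174,180,50),(180,255,255)); m[:180]=0; m[:,:300]=0; m[:, 400:]=0
for r in (190,200,210,250):
    x=np.flatnonzero(m[r,:336] if 224<r<245 else m[r]); print(r,x.min(),x.max(),wj(onz(d,[(x.min()-.5,r),(x.max()+.5,r)],105),q).round(1).tolist())
x=323; c=np.flatnonzero(m[:,x]); print(wj(onz(d,[(x,c.min()-.5)],105),q).round(1))
b=cv2.inRange(hsv,(105,150,60),(125,255,255)); c=np.flatnonzero(b[:160,310]); print('blue col',c.min(),c.max(), wj(onz(d,[(310,c.min()-.5)],48),q).round(1))
crop(d,"w5z.png",250,20,140,110,5)
print('grip pred',proj(d,jw((104.6,-73,187),q)))
E
```

```text
[[ -1.62659887 -56.09296019 400.57024658]]
190 314 331 [[-7.4, -47.9, 105.0], [8.0, -47.9, 105.0]]
200 322 330 [[-0.5, -56.8, 105.0], [7.3, -56.8, 105.0]]
210 327 330 [[3.9, -65.9, 105.0], [7.4, -65.9, 105.0]]Traceback (most recent call last):
  File "<stdin>", line 7, in <module>
    return umr_minimum(a, axis, None, out, keepdims, initial, where)
ValueError: zero-size array to reduction operation minimum which has no identity
```

```bash
python3 - <<'E'
from h import *
q=np.load("q.npy"); d=cam("wrist")
crop(d,"w5z.png",250,20,140,110,5)
print('block top edge pred',proj(d,jw([(-59,12,48),(-1,12,48),(-53,92,40),(-7,92,40),(-53,12,40),(-7,12,40),(104.6,-73,187)],q)).round(1).tolist())
E
```

```text
block top edge pred [[261.6, 115.7], [320.9, 115.8], [265.8, 28.2], [314.8, 28.2], [268.9, 115.4], [314.9, 115.4], [483.7, 260.0]]
```

View pics/w5z.png

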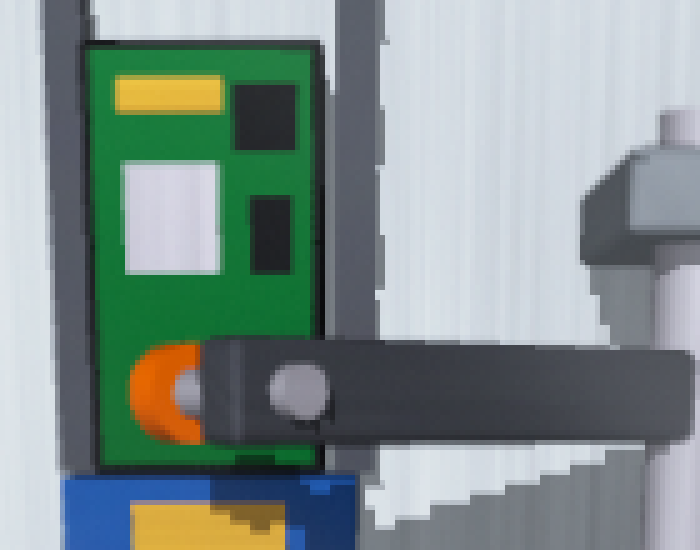

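The module is flush: the carrier end line meets the block, and its far end lies where predicted for y=92. Descending onto the catch bar.

```bash
python3 -m handwheel '[-0.003,0,0.02,0, -0.003,0,0.045,0, -0.003,0,0.07,0, -0.003,0,0.09,0, -0.003,0,0.105,0, -0.003,0,0.113,0, -0.003,0,0.113,0]' 0.04 10 && python3 - <<'E'
from h import *
q=np.load("q.npy"); s=telemetry.sense(); print(wj(s['position'],q),s['wrist_force'])
d=cam("scene"); crop(d,"scene6.png",215,150,160,110,5)
E
```

```text
t: 8.75
position: [514.6, -111.3, 286.6]
tool_rot: [-179.9, -0.0, 88.6]
wrist_force: [-0.4, 0.3, 0.0]
gripper_width: 0.424
[[ -1.95321211 -59.549545   286.62585272]] [-0.36816649  0.25404814  0.04919853]
```

View pics/scene6.png

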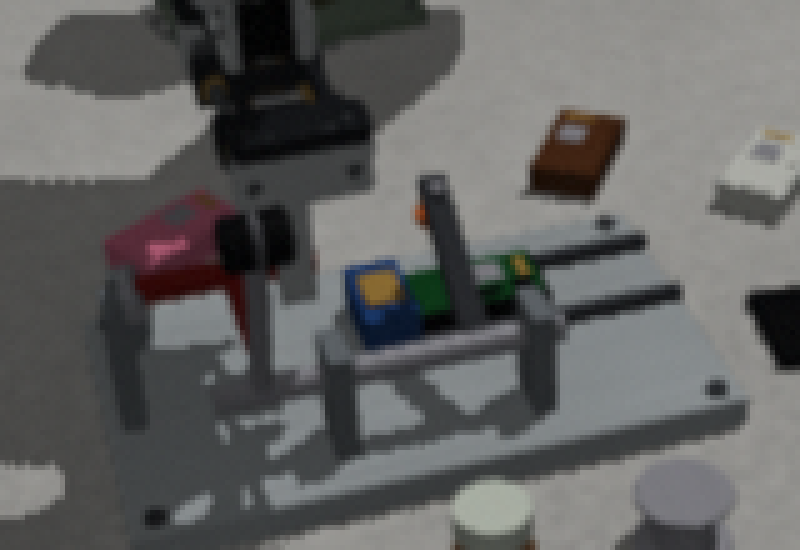

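```bash
python3 -m handwheel '[0,0.001,0,0,0,0.001,0,0,0,0.001,0,0,0,0.001,0,0,0,0.001,0,0]' 0 8
```

```text
t: 9.3
position: [516.1, -112.1, 288.3]
tool_rot: [180.0, 0.0, 88.6]
wrist_force: [-2.7, -0.1, 4.3]
gripper_width: 0.17
```

```bash
python3 -m handwheel '[-0.001,0,-0.0129,0, -0.0038,0,-0.0254,0, -0.0105,0,-0.0412,0, -0.0202,0,-0.0554,0, -0.0202,0,-0.0554,0]' - 8 && python3 - <<'E'
from h import *
q=np.load("q.npy"); s=telemetry.sense(); print(wj(s['position'],q),s['wrist_force'])
d=cam("scene"); crop(d,"scene7.png",215,130,160,110,5)
E
```

```text
t: 9.8
position: [515.5, -133.3, 345.6]
tool_rot: [180.0, 0.1, 88.5]
wrist_force: [-2.4, 1.2, 1.7]
gripper_width: 0.169
[[ -0.54129692 -81.52646724 345.57122107]] [-2.43694885  1.23599461  1.68642762]
```

View pics/scene7.png

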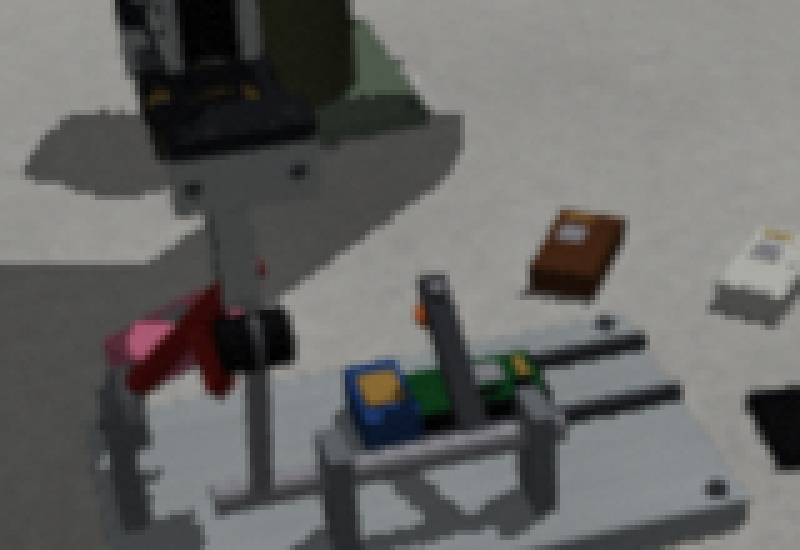

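The catch follows, now at about 0.7 rad. Continuing the arc.

```bash
python3 -m handwheel '[-0.0123,0,-0.012,0, -0.0268,0,-0.0212,0, -0.0428,0,-0.0275,0, -0.0597,0,-0.0304,0, -0.0769,0,-0.0299,0, -0.0936,0,-0.026,0, -0.1092,0,-0.0188,0, -0.1092,0,-0.0188,0]' - 8 && python3 - <<'E'
from h import *
q=np.load("q.npy"); s=telemetry.sense(); print(wj(s['position'],q),s['wrist_force'])
d=cam("scene"); crop(d,"scene8.png",185,130,160,110,5)
E
```

```text
t: 10.65
position: [512.7, -244.3, 361.1]
tool_rot: [180.0, 0.2, 88.4]
wrist_force: [-0.7, -2.8, 2.4]
gripper_width: 0.167
[[  -0.47055912 -192.61532837  361.13245027]] [-0.7078199  -2.82915924  2.38024827]
```

View pics/scene8.png

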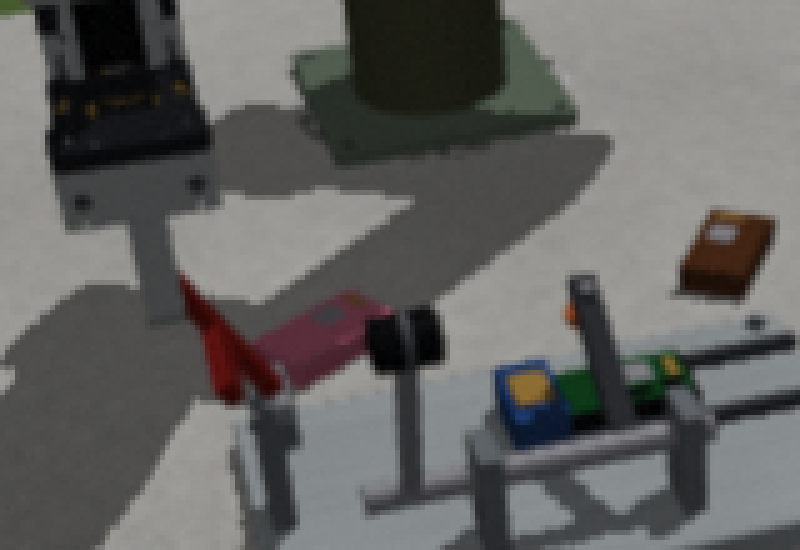

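The catch is at about 2.1 rad. I'll carry it to the stop and release it there.

```bash
python3 -m handwheel '[-0.0075,0,0.005,0, -0.0139,0,0.0101,0, -0.0202,0,0.0162,0, -0.0255,0,0.0227,0, -0.029,0,0.028,0, -0.029,0,0.028,0]' - 8 && python3 -m handwheel '[0,0,0,0, 0,0,0,0, 0,0,0,0, 0,0,-0.02,0, 0,0,-0.05,0, 0,0,-0.08,0, 0,0,-0.1,0, 0,0,-0.1,0]' 0.05 8 && python3 - <<'E'
from h import *
q=np.load("q.npy"); s=telemetry.sense(); print(wj(s['position'],q),s['wrist_force'])
d=cam("scene"); crop(d,"scene9.png",185,130,160,110,5)
E
```

```text
t: 11.3
position: [512.1, -270.9, 332.8]
tool_rot: [-180.0, 0.0, 88.6]
wrist_force: [-0.6, -3.5, 1.6]
gripper_width: 0.169
t: 12.1
position: [512.9, -270.3, 437.8]
tool_rot: [179.6, 0.2, 88.6]
wrist_force: [0.8, 0.3, -0.0]
gripper_width: 0.531
[[   0.47579595 -218.58532383  437.77697251]] [ 0.79248979  0.26370452 -0.00796581]
```

View pics/scene9.png

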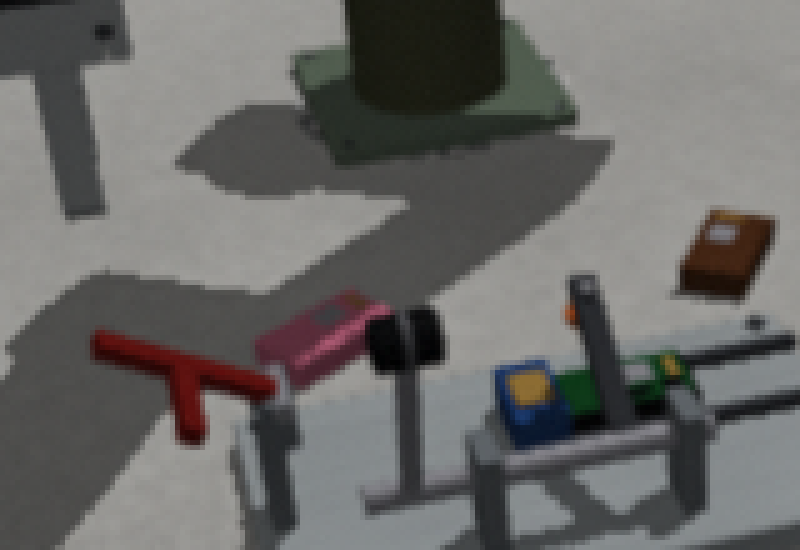

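The catch lies fully over: bar from (275,385) to (95,345) in the crop. Now turning the jaws along jig y and moving above the lever grip.

```bash
python3 -m handwheel '[0.01,0.008,-0.01,8.5, 0.03,0.024,-0.02,17, 0.055,0.045,-0.02,25.5, 0.08,0.065,-0.02,34, 0.105,0.085,-0.02,42.5, 0.12,0.097,-0.02,51, 0.127,0.103,-0.02,59.5, 0.1286,0.104,-0.02,68]' 0.06 8 && python3 -m handwheel '[0,0,0,8.5, 0,0,0,17, 0,0,0,22, 0,0,0,22,0,0,0,22]' && python3 - <<'E'
from h import *
q=np.load("q.npy"); s=telemetry.sense(); print(wj(s['position'],q),s['wrist_force'],s['tool_rot'])
d=cam("wrist"); cv2.imwrite("pics/wrist10.png",d["frame"][:,:,::-1])
sc=cam("scene"); hsv=cv2.cvtColor(sc["frame"][:,:,::-1].copy(),cv2.COLOR_BGR2HSV)
for th in(2.4,2.5,2.6):
    P=[(0,-145+r*np.cos(th),100+r*np.sin(th)) for r in(0,100)]; print(th,((proj(sc,jw(P,q))-[185,130])*5).round())
print(proj(d,jw([(104.6,-73,187),(104.6,-107,187)],q)))
E
```

```text
t: 12.95
position: [619.7, -142.6, 450.6]
tool_rot: [-179.8, 0.2, 20.4]
wrist_force: [0.0, -0.1, -0.4]
gripper_width: 0.64
t: 13.45
position: [619.0, -144.1, 451.9]
tool_rot: [-179.9, 0.2, -1.3]
wrist_force: [0.4, 0.1, -0.6]
gripper_width: 0.636
[[103.25584967 -89.6771477  451.91455428]] [ 0.40338183  0.13227301 -0.61784442] [-1.79927704e+02  1.69796568e-01 -1.30231731e+00]
2.4 [[279. 393.]
 [112. 312.]]
2.5 [[279. 393.]
 [102. 327.]]
2.6 [[279. 393.]
 [ 94. 343.]]
[[300.25119458 207.27043532]
 [344.09064433 207.42227988]]
```

View pics/wrist10.png

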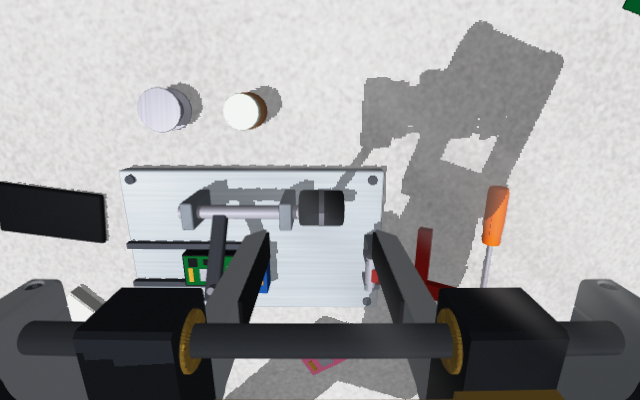

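The catch is at 2.6 rad (end predicted (94,343), seen (95,345)). The grip appears at columns 299–345, row 208, as predicted. Descending and gripping.

```bash
python3 -m handwheel '[0.001,0,0.02,0, 0.001,0,0.045,0, 0.001,0,0.065,0, 0.001,0,0.08,0, 0.001,0,0.085,0,0.001,0,0.085,0]' 0.06 30 && python3 -m handwheel '[0,0,0,0,0,0,0,0,0,0,0,0,0,0,0,0,0,0,0,0]' 0 45 && python3 - <<'E'
from h import *
q=np.load("q.npy"); s=telemetry.sense(); print(wj(s['position'],q),s['wrist_force'],s['tool_rot'],s['gripper_width']*94)
for f in np.arange(0,.61,.1): print(round(f,2),(60+130*np.sin(.35-f)).round(1),(65+130*np.cos(.35-f)+180).round(1), 'rel',(130*np.sin(.35-f)-130*np.sin(.35)).round(1),(130*np.cos(.35-f)-130*np.cos(.35)).round(1))
E
```

```text
t: 14.15
position: [620.1, -144.4, 368.1]
tool_rot: [-180.0, 0.1, -1.4]
wrist_force: [0.4, -1.1, 0.4]
gripper_width: 0.635
t: 14.65
position: [620.5, -144.3, 369.8]
tool_rot: [180.0, -0.1, -1.4]
wrist_force: [-1.1, 1.0, 2.8]
gripper_width: 0.357
[[104.75417692 -89.77599925 369.8158603 ]] [-1.12375392  1.01114786  2.79356207] [ 1.79998470e+02 -9.16627841e-02 -1.41587208e+00] 33.5926144773286
0.0 104.6 367.1 rel 0.0 0.0
0.1 92.2 371.0 rel -12.4 3.8
0.2 79.4 373.5 rel -25.1 6.4
0.3 66.5 374.8 rel -38.1 7.7
0.4 53.5 374.8 rel -51.1 7.7
0.5 40.6 373.5 rel -64.0 6.4
0.6 27.8 371.0 rel -76.7 3.8
```

Gripped at 33.6 mm. Pulling along the arc to about 0.45 first.

```bash
python3 -m handwheel '[-0.006,0,-0.002,0, -0.0124,0,-0.0038,0, -0.0188,0,-0.0052,0, -0.0251,0,-0.0064,0, -0.0316,0,-0.0072,0, -0.0381,0,-0.0077,0, -0.0511,0,-0.0077,0, -0.0511,0,-0.0077,0]' 0 50 && python3 - <<'E'
from h import *
q=np.load("q.npy"); s=telemetry.sense(); print(wj(s['position'],q),s['wrist_force'],s['gripper_width']*94)
d=cam("scene"); crop(d,"scene11.png",205,130,160,110,5)
E
```

```text
t: 15.45
position: [568.2, -143.0, 377.4]
tool_rot: [-180.0, -0.0, -1.4]
wrist_force: [4.1, 2.4, 3.3]
gripper_width: 0.358
[[ 52.46833991 -89.85945946 377.41214074]] [4.11491193 2.41366226 3.3273597 ] 33.663658379748185
```

View pics/scene11.png

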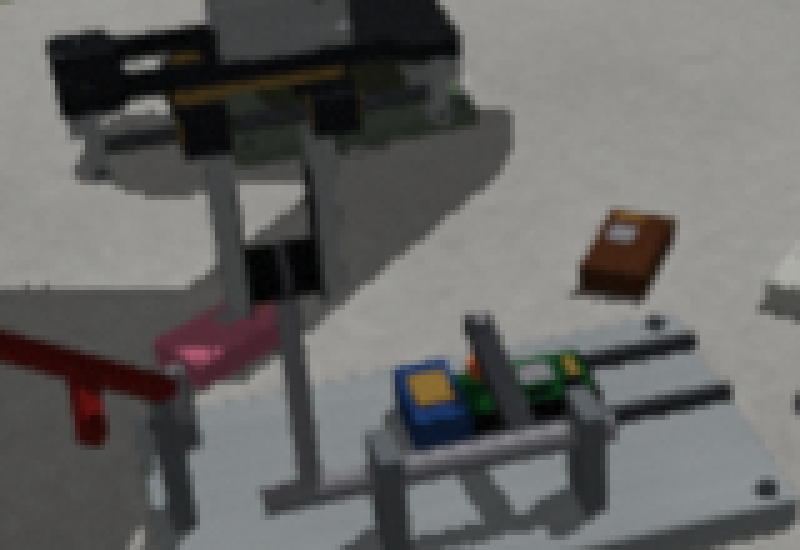

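The lever follows and the foot descends. Continuing to the stop.

```bash
python3 -m handwheel '[-0.0065,0,0.0005,0, -0.0129,0,0.0013,0, -0.0193,0,0.0025,0, -0.0256,0,0.0039,0, -0.0256,0,0.0039,0]' 0 50 && python3 -m handwheel '[-0.002,0,0.0005,0, -0.002,0,0.0005,0, -0.002,0,0.0005,0]' && python3 - <<'E'
from h import *
q=np.load("q.npy"); s=telemetry.sense(); p=wj(s['position'],q)[0]; print(p,s['wrist_force'],s['gripper_width']*94,.35-np.arcsin((p[0]-60)/130))
E
```

```text
t: 16.0
position: [544.5, -142.4, 374.0]
tool_rot: [180.0, -0.4, -1.4]
wrist_force: [7.8, 3.1, 4.2]
gripper_width: 0.358
t: 16.3
position: [543.2, -142.4, 373.8]
tool_rot: [180.0, -0.4, -1.4]
wrist_force: [8.9, 3.1, 4.7]
gripper_width: 0.355
[ 27.43661668 -89.86566387 373.77121534] [8.92908972 3.10882933 4.65838961] 33.39794652576408 0.6031838418591233
```

```bash
python3 -m handwheel '[-0.002,0,0.0005,0, -0.002,0,0.0005,0, -0.002,0,0.0005,0]' && python3 -m handwheel '[-0.002,0,0.0005,0, -0.002,0,0.0005,0, -0.002,0,0.0005,0]' && python3 -m handwheel '[-0.002,0,0.0005,0, -0.002,0,0.0005,0, -0.002,0,0.0005,0]' 
```

```text
t: 16.6
position: [541.9, -142.3, 373.6]
tool_rot: [180.0, -0.6, -1.4]
wrist_force: [12.2, 2.1, 3.2]
gripper_width: 0.357
t: 16.9
position: [540.9, -142.2, 373.6]
tool_rot: [180.0, -0.9, -1.4]
wrist_force: [16.0, 2.8, 2.3]
gripper_width: 0.359
t: 17.2
position: [539.9, -142.2, 373.6]
tool_rot: [180.0, -1.1, -1.4]
wrist_force: [20.2, 4.1, 0.8]
gripper_width: 0.358
```

Force now climbs at about 4 N/mm with hardly any motion, well past the 11 N expected, so the lever is on its stop. I'll check with pictures.

```bash
python3 -m handwheel '[0,0,0,0,0,0,0,0,0,0,0,0]' && python3 - <<'E'
from h import *
q=np.load("q.npy"); s=telemetry.sense(); p=wj(s['position'],q)[0]; print(p,s['wrist_force'],s['gripper_width']*94)
d=cam("scene"); crop(d,"scene12.png",225,150,130,100,6)
for f in(.5,.55,.6):
    P=[(60+130*np.sin(.35-f),-90,65+130*np.cos(.35-f)),(60,-90,65)]; print(f,((proj(d,jw(P,q))-[225,150])*6).round().tolist())
t=cam("top"); crop(t,"top12.png",260,150,160,110,5)
cv2.imwrite("pics/wrist12.png",cam("wrist")["frame"][:,:,::-1])
E
```

```text
t: 17.5
position: [540.0, -142.1, 373.6]
tool_rot: [180.0, -1.1, -1.4]
wrist_force: [20.2, 4.1, 0.7]
gripper_width: 0.36
[ 24.18772689 -89.73916662 373.61296474] [20.17024384  4.09993252  0.70129296] 33.7976535860448
0.5 [[213.0, 192.0], [254.0, 468.0]]
0.55 [[211.0, 187.0], [254.0, 468.0]]
0.6 [[208.0, 182.0], [254.0, 468.0]]
```

View pics/scene12.png

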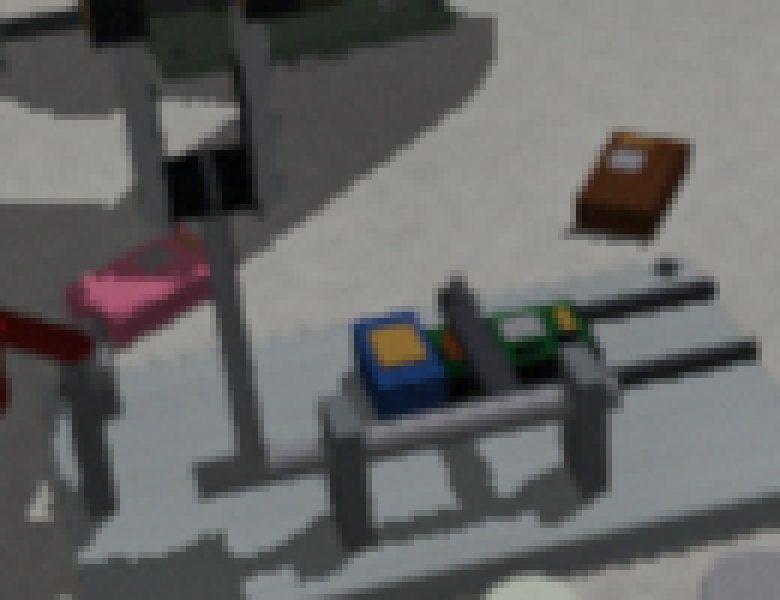

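View pics/top12.png

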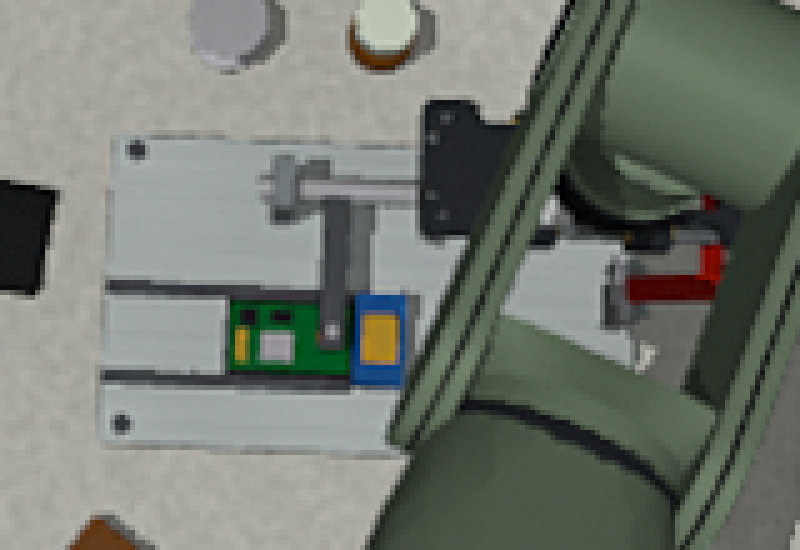

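View pics/wrist12.png

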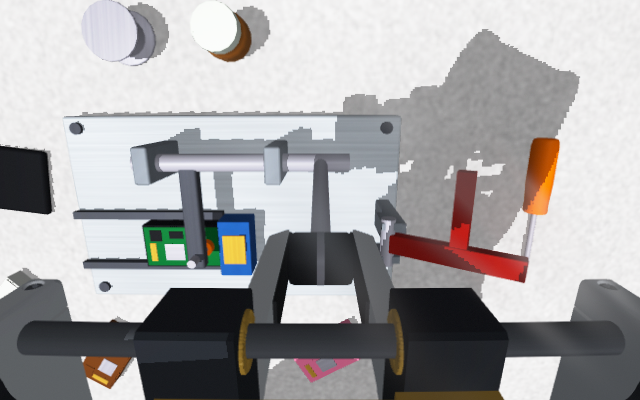

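The grip sits at (210,183) in the scene crop, where the 0.6 rad prediction is (208,182). The foot is down on the module, the module is flush, the catch is over, and the bystanders are untouched. Handing in.

```bash
python3 -c "
from station import ticket,telemetry
print(ticket.job_done()); s=telemetry.sense(); print(s['t'],s['position'],s['wrist_force'],s['gripper_width'])"
```

```text
the job is handed in; nothing more can be done
None
the job is handed in; nothing more can be done
```

I did all three steps in the order asked and handed the job in at about 17.7 s, with the gripper still holding the lever at its stop.

- **Module:** I pushed it about 34 mm with closed fingers until the force rose to 11 N. The close-up afterwards showed no gap to the blue block, and it still looked flush once the lever was pulled.
- **Catch:** I pinched the bar, carried it round its arc and let go at about 2.6 rad. Afterwards the bar end was within about half a pixel of where the full stop should put it.
- **Lever:** I gripped it by the end faces of the black grip (33.6 mm measured) with 50 N and pulled it forward. The resistance then rose to 20 N while the grip hardly moved, more than the 11 N given for the stop. The picture matches 0.6 rad, with the orange foot down on the module.
- **Bystanders:** The jar, spool, slab and screwdriver were not touched. In the last pictures I saw no change, judged by eye.

**Checks that disagreed:**
- The first jig positions from the scene and top cameras differed by about 9 mm, so I used a closer wrist-camera measurement, which matched the known features to about 2 mm.
- At full pull, the position reading was about 3.5 mm past the nominal stop. I put that down to the tool tilting 1.1° under load.
- No sensor reading came back after hand-in, so the last one is from just before.

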